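# Assemble a two-tier serving stand with its tall spacer

## Task

Put the two-tier serving stand together for tall cakes: slip the taller of the two copper spacer tubes over the spindle so that it stands on the wooden tray, then put the blue dish over the spindle so that it sits level on top of that spacer. Leave the short spacer where it is.

Things in the scene. Friction and masses are not known exactly. Their poses are not given: they have to be found in the camera images.
- tray: Lower tier of the stand, loose on the worktop, about 1 kg: a round orange-brown wooden disc, 160 mm across and 14 mm thick, with an upright steel spindle 12 mm in diameter fixed at its centre. The spindle rises 94 mm above the tray's top (its tip is 108 mm above the worktop); its last 12 mm taper to a blunt point. Origin: centre of the underside; z up along the spindle.
- tall_spacer: The taller copper tube, standing upright on the worktop: 44 mm outside diameter, 26 mm bore right through, 70 mm tall, 0.08 to 0.17 kg. It can be gripped round its outside. Origin: centre of its lower end; z along the tube.
- dish: Upper tier: a round blue glazed dish, 150 mm across, lying on the worktop; flat floor 6 mm thick, rim 13 mm high, and in its middle an upright collar, 40 mm outside diameter and 50 mm tall from the underside, by which it is gripped. A 24 mm hole runs right down through collar and floor. 0.21 to 0.42 kg. Origin: centre of the underside; z up along the hole.
- short_spacer: The shorter copper tube, not wanted now, standing upright on the worktop: 44 mm outside diameter, 26 mm bore, 30 mm tall. Origin: centre of its lower end; z along the tube.
Mind the look-alikes: they are no part of the job. What is shaped like the tall_spacer but purple is not meant.

How it is judged:
By the outcome, as a careful person would: the job done as asked, in the order asked, and still so for the second after the job is handed in, with the robot touching nothing.
It also fails if it takes over 64 s, if anything falls off the work surface, if the arm or the gripper's body presses on something with over 40 N, if the wrist force passes 120 N, or if a joint passes its speed limit or range.

## Robot

A 7-joint arm with a two-finger parallel gripper is mounted at the origin on a cart in front of the work surface, level with it; the furniture and walls round the work are solid. World frame = base frame: x ahead of the robot, y to its left, z up, the work surface at z = 0. Lengths are in m, angles in rad, forces in N, time in s.
With the tool pointing down it reaches from about 0.4 to 0.85 m from the base axis. Payload 4.5 kg.
Tool frame: the origin (TCP) lies at the very end of the fingers, on their centre line; the grasp point (between the pads) lies 19 mm behind it; z points along the fingers, y is the line along which they close (so a half turn about z gives the same grasp; the last joint's range is limited). The gripper opens to 88 mm and grips with 3 to 60 N. Pads are 18 mm wide; open, the fingers measure 123 mm over their backs; the gripper's body (75 mm by 187 mm) begins 45 mm behind the grasp point.
Start: joints at [1.27, 0.689, -0.195, 1.565, 0.157, 0.902, -0.215], TCP at [0.205, -0.59, 0.239] pointing down, gripper open.
Joint ranges: [-3.01, 3.01], [-0.46, 2.08], [-1.47, 1.51], [0.13, 2.56], [-1, 4.14], [0.04, 2.09], [-2.66, 2.66]. Speed limits (rad/s): [2.57, 2.57, 3.14, 3.14, 3.14, 3.14, 3.14].

## Interface

Orientations are given as a 3x3 rotation matrix whose columns are the frame's x, y, z axes.
In Python, from station import bot gives the robot as it stands.
- The arm moves only by the shell command python3 -m handwheel 'ROWS' [FORCE]. ROWS is JSON, a list that holds one entry, the list of rows, each a list of 7 numbers: the shift along the tool's x, y, z each as a share of 0.02 m, from -1 to 1, then the turn, a rotation vector about the tool's x, y, z each as a share of 6 degrees, from -1 to 1, then the opening, from -1 (shut) to 1 (fully open), so that 0 is half open. A call has 1 to 8 rows; each row shifts and turns the commanded pose from where the row before left it, along the tool's axes as they then stand; what a row does not reach is not made up. A row lasts 1/12 s, in which the tool goes at most 41.7 mm and 7.16 degrees, less where a joint would pass 70% of its speed; a pose out of reach is approached as far as the arm can. A call with a number of a shift or a turn outside -1 to 1 is refused whole. A call with a gripper value outside its range is refused whole. The fingers move at their own pace and stop on an object; FORCE is the grip in N (left out, the last holds). Time passes only in rows, so rows that do not move let the fingers close. It gives the time, the measured TCP pose, the force, the opening and the grip force at its end, in the units of the state.
- bot.read_state(): the state, without advancing time (a new reading comes with each control period).
- bot.snapshot(name): name is "side" or "top" or "wrist"; returns (picture, depth): 400x640x3 uint8, blue, green, red; 400x640 float32, m along the optical axis (not along the pixel's ray), 0 where there is no reading.
- bot.camera_params(name): a dict with "intrinsics" (3x3 intrinsics, pixels), "position" and "orientation" of the camera in the world; the wrist camera has in their place "tool_from_camera" (4x4, takes a point from camera to tool coordinates, whose origin is the TCP and whose axes are the flange's). Camera axes: x right, y down, z forward; pixel columns grow to the right and rows downward; lengths in m; the calibration is good to about 2 mm. A picture is of the moment at which its call begins: read the wrist's pose just before it. camera_params takes no time and is no camera call.
- bot.job_done(): hands the job in; it is judged then, once.
The state is a dict: "t": time; "q": joint angles; "dq": joint speeds; "joint_efforts": joint torques, N m; "tcp_pos": TCP position; "eef_rot": TCP orientation; "contact_force": force on the tool from outside, world axes, zero at the start; "ft_torque": the same for the moment, N m; "width": finger opening in m; "gripper_force": force on a finger pad.
Only numpy, scipy, OpenCV 4.12 (cv2) and the standard library are available. Lean on these libraries where they do the work, as an engineer would, in place of code of your own. Each camera call takes 0.05 s, during which the arm holds its last target. There are 200 camera calls.

## Working session

There is one attempt and no reset: what is moved stays moved. The work goes in short steps, Python scripts to look and compute and a shell command to move; the robot and the scene stay as the last step left them, time stands still between calls to the robot, and variables do not carry over. Pictures are saved under pics/ and viewed, at most 10 in all, crops included, and the job is handed in when it is done.

```bash
ls; mkdir -p pics; python3 - <<'E'
from station import bot
import cv2,numpy as np
np.set_printoptions(precision=4,suppress=True)
s=bot.read_state();print(s['t'],s['tcp_pos'],s['eef_rot'],s['width'])
for n in ['top','side']:
    p,d=bot.snapshot(n);cv2.imwrite(f'pics/{n}0.png',p);np.save(f'pics/{n}0.npy',d);print(n,bot.camera_params(n))
print(bot.camera_params('wrist'))
E
```

```text
pics
0.0 [ 0.2051 -0.5897  0.2379] [[ 0.9445  0.3286 -0.0007]
 [ 0.3286 -0.9445  0.0016]
 [-0.0002 -0.0018 -1.    ]] 0.08802530991258979
top {'intrinsics': array([[458.8413,   0.    , 329.156 ],
       [  0.    , 458.8413, 195.6279],
       [  0.    ,   0.    ,   1.    ]]), 'position': array([ 0.3982, -0.2373,  1.0377]), 'orientation': array([[ 0.0062, -0.9991,  0.0428],
       [-0.9998, -0.0055,  0.0172],
       [-0.0169, -0.0429, -0.9989]])}
side {'intrinsics': array([[415.6084,   0.    , 314.3146],
       [  0.    , 415.6084, 197.7133],
       [  0.    ,   0.    ,   1.    ]]), 'position': array([0.2726, 0.4225, 0.6359]), 'orientation': array([[-0.9601, -0.1824,  0.212 ],
       [-0.2797,  0.6384, -0.7171],
       [-0.0045, -0.7478, -0.664 ]])}
{'intrinsics': array([[304.8771,   0.    , 315.6106],
       [  0.    , 304.8771, 199.8202],
       [  0.    ,   0.    ,   1.    ]]), 'tool_from_camera': array([[ 0.001 , -0.9565, -0.2918,  0.0747],
       [ 1.    ,  0.0007,  0.0012,  0.0007],
       [-0.0009, -0.2918,  0.9565, -0.147 ],
       [ 0.    ,  0.    ,  0.    ,  1.    ]])}
```

View pics/top0.png

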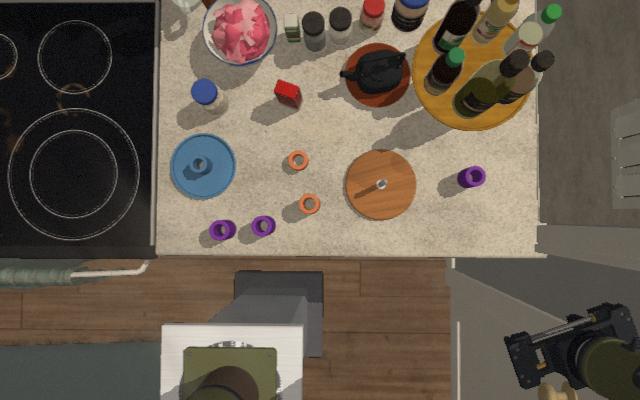

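View pics/side0.png

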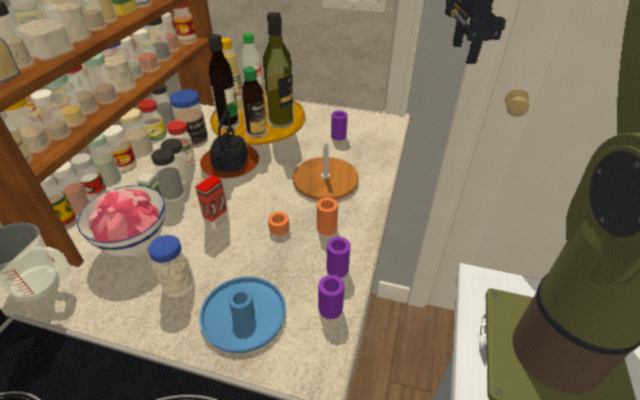

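The top view shows the blue dish (203,166), the tray (380,184) with its spindle, copper tubes at (298,160) and (309,204), and purple tubes at (222,230), (263,226) and (472,177). In the side view the copper tube at (327,217) is clearly taller than the one at (279,224).
Candidates for tall_spacer in the top view: copper (309,204), copper (298,160, short), purple ×3. I choose (309,204) and will measure it and check it in a crop.

```bash
cat > h.py <<'E'
import cv2,numpy as np
from station import bot
np.set_printoptions(precision=4,suppress=True)
def pts(d,c,mask):
    K=c['intrinsics'];v,u=np.nonzero(mask&(d>0));z=d[v,u]
    P=np.stack([(u-K[0,2])/K[0,0]*z,(v-K[1,2])/K[1,1]*z,z],1)
    return P@c['orientation'].T+c['position']
def wcam():
    s=bot.read_state();c=bot.camera_params('wrist');T=c['tool_from_camera'];R=np.array(s['eef_rot'])
    return dict(intrinsics=c['intrinsics'],orientation=R@T[:3,:3],position=np.array(s['tcp_pos'])+R@T[:3,3])
def ray(c,uv,z):
    K=c['intrinsics'];r=c['orientation']@np.array([(uv[0]-K[0,2])/K[0,0],(uv[1]-K[1,2])/K[1,1],1])
    return c['position']+r*(z-c['position'][2])/r[2]
def fitc(P):
    A=np.c_[2*P[:,:2],np.ones(len(P))];x=np.linalg.lstsq(A,(P[:,:2]**2).sum(1),rcond=None)[0]
    return x[:2],np.sqrt(x[2]+x[:2]@x[:2])
HSV=dict(copper=((3,130,120),(14,255,255)),blue=((98,90,60),(112,255,255)),wood=((8,90,80),(16,255,255)))
def mask(p,k): return cv2.inRange(cv2.cvtColor(p,cv2.COLOR_BGR2HSV),*HSV[k])>0
E
python3 - <<'E'
from h import *
for n in ['top','side']:
    p=cv2.imread(f'pics/{n}0.png');d=np.load(f'pics/{n}0.npy');c=bot.camera_params(n)
    hsv=cv2.cvtColor(p,cv2.COLOR_BGR2HSV)
    boxes=dict(tall=(290,190,330,220),short=(285,145,312,175),dish=(165,130,240,202),tray=(342,148,420,222)) if n=='top' else dict(tall=(312,192,343,240),short=(265,208,292,238),dish=(195,272,290,358),tray=(288,140,362,200))
    for k,(a,b,e,f) in boxes.items():
        col=dict(tall='copper',short='copper',dish='blue',tray='wood')[k]
        m=np.zeros(d.shape,bool);m[b:f,a:e]=mask(p,col)[b:f,a:e]
        P=pts(d,c,m)
        print(n,k,len(P),'zmax',np.percentile(P[:,2],[2,50,98]))
        for H in dict(tall=[.07],short=[.03],dish=[.05,.013],tray=[.014])[k]:
            Q=P[abs(P[:,2]-H)<.007]
            if len(Q)>8: print('   H',H,len(Q),'bbox mid',(Q.max(0)+Q.min(0))/2,'ext',np.ptp(Q,0),'mean',Q.mean(0),'fit',fitc(Q))
    if n=='top':
        m=np.zeros(d.shape,bool);m[150:220,345:418]=1
        P=pts(d,c,m);Q=P[P[:,2]>.03];print('spindle',len(Q),Q.mean(0),Q.max(0),Q.min(0))
        cv2.imwrite('pics/crop.png',np.hstack([cv2.resize(p[140:220,270:340],None,fx=5,fy=5)]))
        print('hsv',hsv[204,301],hsv[198,309],hsv[160,290])
E
```

```text
top tall 226 zmax [0.0408 0.0691 0.0724]
   H 0.07 216 bbox mid [ 0.4229 -0.1781  0.0682] ext [0.0403 0.0426 0.0102] mean [ 0.4227 -0.1778  0.0692] fit (array([ 0.4232, -0.178 ]), np.float64(0.017701103978020938))
top short 199 zmax [0.0087 0.0295 0.0338]
   H 0.03 189 bbox mid [ 0.521  -0.1494  0.03  ] ext [0.0419 0.0422 0.0112] mean [ 0.5204 -0.1501  0.0297] fit (array([ 0.5205, -0.1502]), np.float64(0.017647432757891497))
top dish 3206 zmax [0.0022 0.0064 0.0499]
   H 0.05 177 bbox mid [0.5092 0.0647 0.0491] ext [0.0378 0.0389 0.0121] mean [0.5089 0.0644 0.0491] fit (array([0.5089, 0.0643]), np.float64(0.01633343151348346))
   H 0.013 1542 bbox mid [0.509  0.066  0.0122] ext [0.1431 0.1446 0.0125] mean [0.5081 0.0686 0.0086] fit (array([0.5089, 0.0688]), np.float64(0.05601368247228963))
top tray 3857 zmax [0.0092 0.0136 0.0174]
   H 0.014 3823 bbox mid [ 0.4692 -0.3343  0.0141] ext [0.1573 0.1588 0.0135] mean [ 0.4684 -0.3339  0.0136] fit (array([ 0.4686, -0.334 ]), np.float64(0.05652033814698283))
spindle 46 [ 0.4674 -0.3327  0.0852] [ 0.4734 -0.3286  0.1096] [ 0.463  -0.3395  0.
[... 371 characters left out ...]
.042  0.0104] mean [ 0.5197 -0.1466  0.0293] fit (array([ 0.5198, -0.1474]), np.float64(0.01769805903774581))
side dish 4904 zmax [0.0044 0.007  0.0506]
   H 0.05 318 bbox mid [0.5087 0.0661 0.0485] ext [0.0396 0.0391 0.011 ] mean [0.5075 0.0675 0.0492] fit (array([0.5077, 0.067 ]), np.float64(0.016303349091278348))
   H 0.013 3127 bbox mid [0.5084 0.0671 0.0129] ext [0.1454 0.146  0.0139] mean [0.5061 0.072  0.0084] fit (array([0.5098, 0.0654]), np.float64(0.05591509029367647))
side tray 2207 zmax [0.0058 0.0146 0.0442]
   H 0.014 2094 bbox mid [ 0.4679 -0.332   0.0127] ext [0.158  0.1564 0.0113] mean [ 0.4657 -0.324   0.0144] fit (array([ 0.4672, -0.3292]), np.float64(0.05737784123285498))
```

View pics/crop.png

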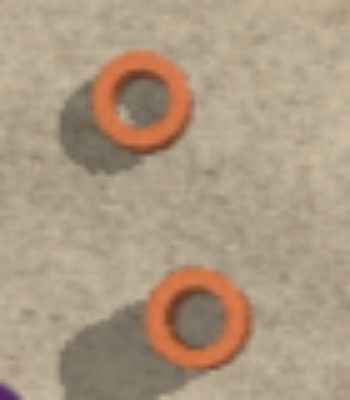

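The crop shows both copper rings: the short one at crop (143,103) and the tall one at (198,318). Depth puts their tops at 0.030 and 0.070 m, so (309,204) is the tall spacer. It stands at about (0.423,-0.177), the spindle at (0.468,-0.333) and the dish collar at (0.508,0.066).

```bash
cat >> h.py <<'E'
def go(t):
    s=bot.read_state();R=np.array(s['eef_rot']);print('t',s['t'],'tcp',np.array(s['tcp_pos']),'units',R.T@(np.array(t)-s['tcp_pos'])/.02,'F',np.array(s['contact_force']),'w',s['width'],s['gripper_force'],'\n',R)
E
python3 -c "
from h import *
go([.423,-.177,.14])"
```

```text
t 0.1 tcp [ 0.2051 -0.5898  0.238 ] units [ 17.0714 -15.905    4.9244] F [-0.4942  0.0997 -0.1676] w 0.08834101444508155 0.0 
 [[ 0.9445  0.3287 -0.0006]
 [ 0.3287 -0.9444  0.0015]
 [-0.0001 -0.0016 -1.    ]]
```

```bash

python3 -m handwheel '[[[0.7,-0.65,0.2,0,0,0,1],[0.7,-0.65,0.2,0,0,0,1],[0.7,-0.65,0.2,0,0,0,1],[0.7,-0.65,0.2,0,0,0,1],[0.7,-0.65,0.2,0,0,0,1],[0.7,-0.65,0.2,0,0,0,1],[0.7,-0.65,0.2,0,0,0,1],[0.7,-0.65,0.2,0,0,0,1]]]' 15
python3 -m handwheel '[[[0.7,-0.65,0.2,0,0,0,1],[0.7,-0.65,0.2,0,0,0,1],[0.7,-0.65,0.2,0,0,0,1],[0.7,-0.65,0.2,0,0,0,1],[0.7,-0.65,0.2,0,0,0,1],[0.7,-0.65,0.2,0,0,0,1],[0.7,-0.65,0.2,0,0,0,1],[0.7,-0.65,0.2,0,0,0,1]]]'
python3 -c "
from h import *
go([.423,-.177,.14])"
```

```text
t: 0.77
tcp_pos: [0.2771, -0.4542, 0.2063]
eef_rot: [[0.945, 0.328, -0.0], [0.328, -0.945, 0.001], [-0.0, -0.001, -1.0]]
contact_force: [-0.0, -0.7, -0.2]
width: 0.0879
gripper_force: 0.0
t: 1.43
tcp_pos: [0.3488, -0.3193, 0.1744]
eef_rot: [[0.944, 0.329, -0.0], [0.329, -0.944, 0.0], [-0.0, -0.0, -1.0]]
contact_force: [-0.0, -0.9, 0.1]
width: 0.0882
gripper_force: 0.0
t 1.4333 tcp [ 0.3488 -0.3193  0.1744] units [ 5.8412 -5.5025  1.7186] F [-0.045  -0.9304  0.0848] w 0.0881692685442025 0.0 
 [[ 0.9445  0.3286 -0.0003]
 [ 0.3286 -0.9445  0.0002]
 [-0.0002 -0.0003 -1.    ]]
```

Tracking is good. I'll finish the approach and refine from the wrist camera.

```bash

python3 -m handwheel '[[[0.85,-0.8,0.2,0,0,0,1],[0.85,-0.8,0.2,0,0,0,1],[0.85,-0.8,0.2,0,0,0,1],[0.85,-0.8,0.2,0,0,0,1],[0.85,-0.8,0.2,0,0,0,1],[0.85,-0.8,0.2,0,0,0,1],[0.7,-0.65,0.2,0,0,0,1],[0,0,0,0,0,0,1]]]'
python3 - <<'E'
from h import *
c=wcam();p,d=bot.snapshot('wrist');cv2.imwrite('pics/w1.png',p)
m=mask(p,'copper');n,l,st,ce=cv2.connectedComponentsWithStats(m.astype(np.uint8))
for i in range(1,n):
    if st[i,4]>100:
        P=pts(d,c,l==i)
        for H in (.07,.03):
            Q=P[abs(P[:,2]-H)<.006]
            if len(Q)>30: print(i,st[i],ce[i],H,len(Q),(Q.max(0)+Q.min(0))/2,np.ptp(Q,0),np.percentile(P[:,2],[2,98]),fitc(Q))
go([.423,-.177,.039])
E
```

```text
t: 2.1
tcp_pos: [0.4244, -0.1749, 0.146]
eef_rot: [[0.942, 0.335, 0.001], [0.335, -0.942, 0.003], [0.002, -0.002, -1.0]]
contact_force: [-0.3, -0.3, -0.4]
width: 0.0879
gripper_force: 0.0
1 [ 299   46   54   58 1643] [325.0858  73.9641] 0.03 1586 [ 0.5206 -0.1495  0.0288] [0.0429 0.0432 0.0094] [0.0197 0.0324] (array([ 0.5206, -0.1495]), np.float64(0.017560522191849608))
5 [ 290  168   55   69 2772] [316.9773 202.9473] 0.07 1634 [ 0.4237 -0.1772  0.0685] [0.0428 0.043  0.0088] [0.0108 0.072 ] (array([ 0.4244, -0.1769]), np.float64(0.01761271195592575))
5 [ 290  168   55   69 2772] [316.9773 202.9473] 0.03 225 [ 0.4275 -0.1745  0.03  ] [0.0351 0.037  0.0118] [0.0108 0.072 ] (array([ 0.4281, -0.1756]), np.float64(0.017333033421336675))
t 2.15 tcp [ 0.4231 -0.1773  0.1463] units [ 0.0024 -0.0102  5.3662] F [-0.0572 -1.3091  0.3511] w 0.08819881919039209 0.0 
 [[ 0.943   0.3329 -0.0004]
 [ 0.3329 -0.943   0.001 ]
 [-0.     -0.0011 -1.    ]]
```

View pics/w1.png

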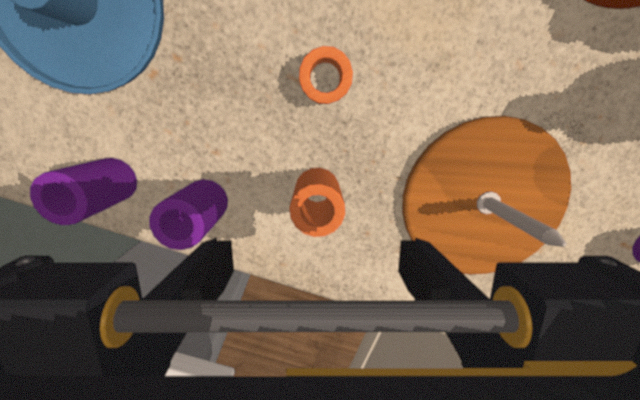

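The wrist view has the tall copper tube at (317,203) between the open fingers, with the short one at (325,74) and the tray clear of them. The tool is centred on the tube. Descend and grip.

```bash

python3 -m handwheel '[[[0,0,0.9,0,0,0,1],[0,0,0.9,0,0,0,1],[0,0,0.9,0,0,0,1],[0,0,0.9,0,0,0,1],[0,0,0.9,0,0,0,1],[0,0,0.8,0,0,0,1],[0,0,0,0,0,0,1],[0,0,0,0,0,0,1]]]' 20
python3 -m handwheel '[[[0,0,0,0,0,0,-1],[0,0,0,0,0,0,-1],[0,0,0,0,0,0,-1],[0,0,0,0,0,0,-1],[0,0,0,0,0,0,-1],[0,0,0,0,0,0,-1],[0,0,0,0,0,0,-1],[0,0,0,0,0,0,-1]]]' 20
```

```text
t: 2.82
tcp_pos: [0.4213, -0.1803, 0.0405]
eef_rot: [[0.945, 0.327, -0.002], [0.327, -0.945, -0.0], [-0.002, -0.0, -1.0]]
contact_force: [-0.2, 0.6, 0.3]
width: 0.0881
gripper_force: 0.0
t: 3.48
tcp_pos: [0.422, -0.1787, 0.0409]
eef_rot: [[0.944, 0.329, -0.001], [0.329, -0.944, 0.001], [-0.0, -0.001, -1.0]]
contact_force: [-1.0, 1.1, 3.9]
width: 0.043
gripper_force: 20.0
```

```bash

python3 -m handwheel '[[[0,0,-0.5,0,0,0,-1],[0,0,-0.9,0,0,0,-1],[0,0,-0.9,0,0,0,-1],[0,0,-0.9,0,0,0,-1],[0,0,-0.9,0,0,0,-1],[0,0,-0.9,0,0,0,-1],[0,0,-0.9,0,0,0,-1],[0,0,-0.7,0,0,0,-1]]]'
python3 -c "
from h import *
go([.468,-.333,.173])"
```

```text
t: 4.15
tcp_pos: [0.4223, -0.1795, 0.1746]
eef_rot: [[0.945, 0.328, 0.001], [0.328, -0.945, -0.001], [0.001, 0.001, -1.0]]
contact_force: [0.6, 1.0, -2.0]
width: 0.0433
gripper_force: 20.0
t 4.15 tcp [ 0.4223 -0.1795  0.1746] units [-0.3608  7.9985  0.0872] F [ 0.6096  1.0169 -1.9975] w 0.043322057241081104 19.962658389704302 
 [[ 0.9446  0.3281  0.0012]
 [ 0.3281 -0.9446 -0.0008]
 [ 0.0008  0.0011 -1.    ]]
```

```bash

python3 -m handwheel '[[[0,0.4,0,0,0,0,-1],[0,0.8,0,0,0,0,-1],[0,0.8,0,0,0,0,-1],[0,0.8,0,0,0,0,-1],[0,0.8,0,0,0,0,-1],[0,0.8,0,0,0,0,-1],[0,0.8,0,0,0,0,-1],[0,0.8,0,0,0,0,-1]]]'
python3 -m handwheel '[[[-0.2,0.8,0,0,0,0,-1],[-0.2,0.8,0,0,0,0,-1],[0,0.4,0,0,0,0,-1],[0,0,0,0,0,0,-1],[0,0,0,0,0,0,-1]]]'
cat > meas.py <<'E'
from h import *
import sys
tag=sys.argv[1]
ims=[]
for n in ('top','side','wrist'):
    c=wcam() if n=='wrist' else bot.camera_params(n)
    p,d=bot.snapshot(n);cv2.imwrite(f'pics/{n}_{tag}.png',p)
    P=pts(d,c,mask(p,'copper'));g=(np.hypot(P[:,0]-.468,P[:,1]+.333)<.05)&(P[:,2]>.03)
    Q=P[g]
    if len(Q)>20: print(n,'copper',len(Q),'z',np.percentile(Q[:,2],[1,50,99]),'xy min max',np.percentile(Q,1,0),np.percentile(Q,99,0))
    P=pts(d,c,mask(p,'wood'));Q=P[(abs(P[:,2]-.014)<.006)&(np.hypot(P[:,0]-.468,P[:,1]+.333)<.1)]
    if len(Q)>50:
        (x,y),r=cv2.minEnclosingCircle((Q[:,:2]).astype(np.float32));print(n,'tray',len(Q),x,y,r)
    ims.append(p)
cv2.imwrite(f'pics/m_{tag}.png',np.hstack([cv2.resize(ims[1][60:260,240:440],None,fx=2,fy=2),cv2.resize(ims[2][:,120:520],(400,400))]))
go([.468,-.333,.056])
E
python3 meas.py a
```

```text
t: 4.82
tcp_pos: [0.4613, -0.294, 0.1719]
eef_rot: [[0.945, 0.328, -0.001], [0.328, -0.945, 0.0], [-0.001, -0.0, -1.0]]
contact_force: [-0.4, -0.5, -1.6]
width: 0.043
gripper_force: 20.0
t: 5.23
tcp_pos: [0.467, -0.3327, 0.1721]
eef_rot: [[0.945, 0.328, -0.001], [0.328, -0.945, 0.001], [-0.0, -0.001, -1.0]]
contact_force: [-0.1, 0.3, -1.6]
width: 0.043
gripper_force: 20.0
top tray 371 0.47791358828544617 -0.30763113498687744 0.0735771507024765
side copper 331 z [0.1351 0.1573 0.1958] xy min max [ 0.4474 -0.329   0.1351] [ 0.4846 -0.3087  0.1958]
side tray 2105 0.4668312668800354 -0.3324950933456421 0.08079056441783905
wrist copper 8255 z [0.1386 0.1937 0.2039] xy min max [ 0.4557 -0.3511  0.1386] [ 0.4906 -0.3106  0.2039]
wrist tray 14223 0.46863284707069397 -0.33413735032081604 0.0796850323677063
t 5.3833 tcp [ 0.4673 -0.3315  0.1725] units [0.0062 0.0916 5.8262] F [-0.627  -0.4219 -2.1129] w 0.043008725001837424 19.96266438298335 
 [[ 0.9439  0.3302 -0.0006]
 [ 0.3302 -0.9439  0.0012]
 [-0.0002 -0.0013 -1.    ]]
```

View pics/m_a.png

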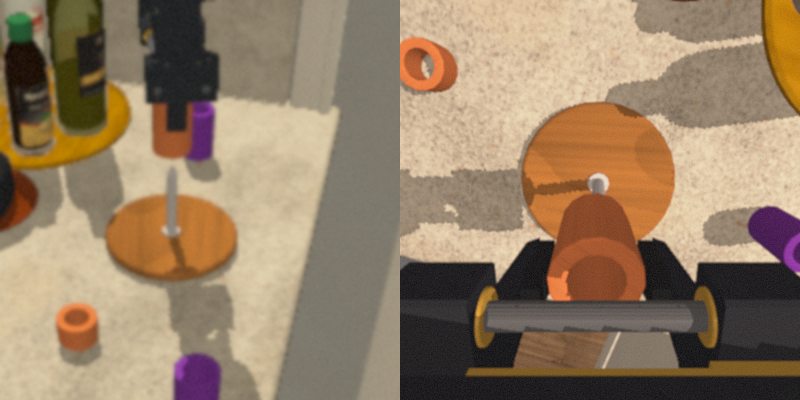

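The composite shows the tube in the gripper directly above the spindle tip: side part, tube (172,130) and tip (172,170). In the wrist part the spindle base is at (598,184), in line with the tube. Lower over the spindle.

```bash

python3 -m handwheel '[[[0,0,0.6,0,0,0,-1],[0,0,0.7,0,0,0,-1],[0,0,0.7,0,0,0,-1],[0,0,0.7,0,0,0,-1],[0,0,0.7,0,0,0,-1],[0,0,0.7,0,0,0,-1],[0,0,0.7,0,0,0,-1],[0,0,0.5,0,0,0,-1]]]'
python3 -m handwheel '[[[0,0,0.2,0,0,0,-1],[0,0,0.1,0,0,0,-1],[0,0,0.1,0,0,0,-1],[0,0,0.1,0,0,0,-1],[0,0,0,0,0,0,-1],[0,0,0,0,0,0,-1]]]'
```

```text
t: 6.05
tcp_pos: [0.4673, -0.3316, 0.0658]
eef_rot: [[0.944, 0.33, -0.001], [0.33, -0.944, 0.001], [-0.0, -0.001, -1.0]]
contact_force: [0.5, -0.5, -1.8]
width: 0.0434
gripper_force: 20.0
t: 6.55
tcp_pos: [0.4676, -0.3331, 0.0571]
eef_rot: [[0.944, 0.329, 0.001], [0.329, -0.944, -0.0], [0.0, 0.001, -1.0]]
contact_force: [-0.2, 0.1, -2.6]
width: 0.0434
gripper_force: 20.0
```

```bash

python3 -m handwheel '[[[0,0,0.1,0,0,0,-1],[0,0,0,0,0,0,-1],[0,0,0,0,0,0,-1]]]'
python3 -m handwheel '[[[0,0,0.05,0,0,0,-1],[0,0,0,0,0,0,-1],[0,0,0,0,0,0,-1]]]'
```

```text
t: 6.8
tcp_pos: [0.4677, -0.3332, 0.0549]
eef_rot: [[0.944, 0.329, 0.001], [0.329, -0.944, -0.0], [0.001, 0.001, -1.0]]
contact_force: [0.7, -0.1, -1.1]
width: 0.0434
gripper_force: 20.0
t: 7.05
tcp_pos: [0.4678, -0.3331, 0.0548]
eef_rot: [[0.944, 0.329, 0.001], [0.329, -0.944, -0.001], [0.001, 0.001, -1.0]]
contact_force: [-1.5, 0.6, 7.0]
width: 0.043
gripper_force: 19.9
```

Contact at +7 N means the spacer is on the tray. Release, rise and check.

```bash

python3 -m handwheel '[[[0,0,0,0,0,0,0.2],[0,0,0,0,0,0,0.5],[0,0,0,0,0,0,0.8],[0,0,0,0,0,0,1],[0,0,0,0,0,0,1],[0,0,0,0,0,0,1],[0,0,0,0,0,0,1],[0,0,-0.3,0,0,0,1]]]'
python3 -m handwheel '[[[0,0,-0.9,0,0,0,1],[0,0,-0.9,0,0,0,1],[0,0,-0.9,0,0,0,1],[0,0,-0.9,0,0,0,1],[0,0,-0.9,0,0,0,1],[0,0,-0.9,0,0,0,1],[0,0,-0.9,0,0,0,1],[0,0,-0.9,0,0,0,1]]]'
python3 meas.py b; python3 -c "
from h import *
go([.5085,.066,.17])"
```

```text
t: 7.72
tcp_pos: [0.4667, -0.3325, 0.059]
eef_rot: [[0.944, 0.329, -0.002], [0.329, -0.944, 0.001], [-0.001, -0.002, -1.0]]
contact_force: [-0.7, 0.1, -0.2]
width: 0.0883
gripper_force: 0.0
t: 8.38
tcp_pos: [0.4671, -0.3328, 0.2051]
eef_rot: [[0.944, 0.329, 0.0], [0.329, -0.944, -0.0], [0.0, 0.0, -1.0]]
contact_force: [-0.1, -0.3, -0.6]
width: 0.0881
gripper_force: 0.0
top tray 280 0.47670742869377136 -0.3097631335258484 0.07455877959728241
side copper 451 z [0.0308 0.0645 0.0861] xy min max [ 0.4474 -0.3473  0.0308] [ 0.4893 -0.3098  0.0861]
side tray 1838 0.4683697819709778 -0.3324975073337555 0.08056025207042694
wrist copper 1524 z [0.0333 0.0844 0.0863] xy min max [ 0.4494 -0.3528  0.0333] [ 0.4908 -0.3123  0.0863]
wrist tray 12765 0.4687803089618683 -0.33402711153030396 0.07975763082504272
t 8.5333 tcp [ 0.4681 -0.3334  0.2052] units [-0.0108 -0.0394  7.4584] F [-0.3013 -0.0524 -0.5667] w 0.08800087145777996 0.0 
 [[ 0.9445  0.3285  0.0027]
 [ 0.3285 -0.9445 -0.0018]
 [ 0.002   0.0026 -1.    ]]
t 8.5333 tcp [ 0.4681 -0.3334  0.2052] units [  8.4667 -18.2024   1.7283] F [-0.3013 -0.0524 -0.5667] w 0.08800087145777996 0.0 
 [[ 0.9445  0.3285  0.0027]
 [ 0.3285 -0.9445 -0.0018]
 [ 0.002   0.0026 -1.    ]]
```

View pics/m_b.png

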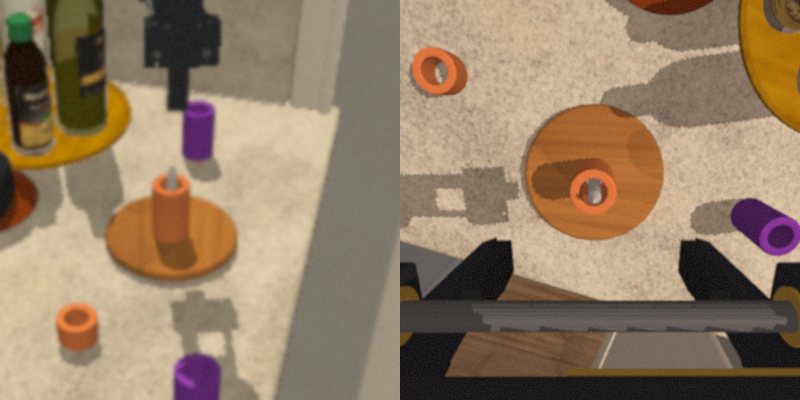

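The tall spacer stands on the tray with the spindle through it (side (171,205), wrist (593,192)), its top at 0.084 m. Now to the dish.

```bash

python3 -m handwheel '[[[0.2,-0.5,0,0,0,0,1],[0.4,-0.9,0.05,0,0,0,1],[0.4,-0.9,0.05,0,0,0,1],[0.4,-0.9,0.05,0,0,0,1],[0.4,-0.9,0.05,0,0,0,1],[0.4,-0.9,0.05,0,0,0,1],[0.4,-0.9,0.05,0,0,0,1],[0.4,-0.9,0.05,0,0,0,1]]]' 40
python3 -m handwheel '[[[0.4,-0.9,0.1,0,0,0,1],[0.4,-0.9,0.1,0,0,0,1],[0.4,-0.9,0.1,0,0,0,1],[0.4,-0.9,0.1,0,0,0,1],[0.4,-0.9,0.1,0,0,0,1],[0.4,-0.9,0.1,0,0,0,1],[0.4,-0.9,0.1,0,0,0,1],[0.4,-0.9,0.1,0,0,0,1]]]'
python3 -m handwheel '[[[0.5,-0.9,0.1,0,0,0,1],[0.6,-0.9,0.1,0,0,0,1],[0.6,-0.9,0.1,0,0,0,1],[0.5,-0.8,0.1,0,0,0,1],[0.2,-0.4,0.1,0,0,0,1],[0,0,0,0,0,0,1]]]'
python3 - <<'E'
from h import *
c=wcam();p,d=bot.snapshot('wrist');cv2.imwrite('pics/w2.png',p)
P=pts(d,c,mask(p,'blue'));P=P[np.hypot(P[:,0]-.509,P[:,1]-.066)<.1]
for a,b in ((.044,.055),(.0095,.017)):
    Q=P[(P[:,2]>a)&(P[:,2]<b)];print(len(Q),cv2.minEnclosingCircle(Q[:,:2].astype(np.float32)),fitc(Q),np.median(Q[:,2]))
go([.5085,.066,.02])
E
```

```text
t: 9.2
tcp_pos: [0.4782, -0.1825, 0.1954]
eef_rot: [[0.944, 0.329, -0.003], [0.329, -0.944, 0.001], [-0.002, -0.002, -1.0]]
contact_force: [-0.4, 0.0, -0.2]
width: 0.0883
gripper_force: 0.0
t: 9.87
tcp_pos: [0.491, -0.0259, 0.1795]
eef_rot: [[0.944, 0.329, -0.003], [0.329, -0.944, 0.0], [-0.003, -0.001, -1.0]]
contact_force: [0.9, -0.1, 0.3]
width: 0.0881
gripper_force: 0.0
t: 10.37
tcp_pos: [0.511, 0.0647, 0.1695]
eef_rot: [[0.943, 0.333, -0.002], [0.333, -0.943, 0.001], [-0.002, -0.002, -1.0]]
contact_force: [-0.5, -0.2, 0.3]
width: 0.0881
gripper_force: 0.0
972 ((0.5089055895805359, 0.0658649355173111), 0.020230229943990707) (array([0.51  , 0.0662]), np.float64(0.016242076600563125)) 0.05069639879012039
2141 ((0.5088760852813721, 0.06613998115062714), 0.07351832836866379) (array([0.5092, 0.0659]), np.float64(0.06925151854538508)) 0.013356571467434408
t 10.4167 tcp [0.511  0.0625 0.1698] units [-0.0405 -0.2044  7.4904] F [0.197  0.2655 0.1964] w 0.08825468007335034 0.0 
 [[ 0.9437  0.3307 -0.0024]
 [ 0.3307 -0.9437 -0.0004]
 [-0.0024 -0.0004 -1.    ]]
```

View pics/w2.png

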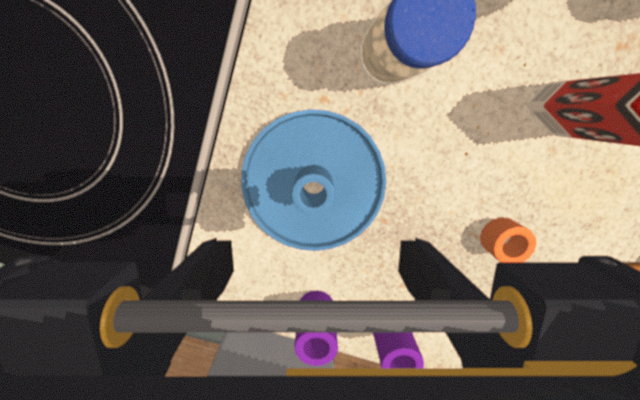

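The wrist view shows the dish collar at (314,190), measured at (0.509, 0.066) with its top at 0.050 m. The jar (415,35) and the purple tubes (315,345) and (400,355) are clear of the gripper.

```bash

python3 -m handwheel '[[[0,-0.15,0.5,0,0,0,1],[0,0,0.95,0,0,0,1],[0,0,0.95,0,0,0,1],[0,0,0.95,0,0,0,1],[0,0,0.95,0,0,0,1],[0,0,0.95,0,0,0,1],[0,0,0.95,0,0,0,1],[0,0,0.7,0,0,0,1]]]' 40
python3 -m handwheel '[[[0,0,0.5,0,0,0,1],[0,0,0,0,0,0,1],[0,0,0,0,0,0,1]]]'
```

```text
t: 11.08
tcp_pos: [0.5101, 0.0622, 0.0313]
eef_rot: [[0.945, 0.326, -0.002], [0.326, -0.945, -0.002], [-0.003, 0.001, -1.0]]
contact_force: [0.3, -0.5, 0.4]
width: 0.0882
gripper_force: 0.0
t: 11.33
tcp_pos: [0.5108, 0.0634, 0.0226]
eef_rot: [[0.945, 0.327, -0.001], [0.327, -0.945, -0.001], [-0.001, 0.001, -1.0]]
contact_force: [0.2, 0.2, 0.3]
width: 0.0882
gripper_force: 0.0
```

```bash

python3 -m handwheel '[[[-0.05,-0.15,0,0,0,0,1],[0,0,0,0,0,0,-1],[0,0,0,0,0,0,-1],[0,0,0,0,0,0,-1],[0,0,0,0,0,0,-1],[0,0,0,0,0,0,-1],[0,0,0,0,0,0,-1],[0,0,0,0,0,0,-1]]]' 40
python3 -m handwheel '[[[0,0,0,0,0,0,-1],[0,0,0,0,0,0,-1],[0,0,0,0,0,0,-1],[0,0,-0.2,0,0,0,-1],[0,0,-0.4,0,0,0,-1],[0,0,-0.6,0,0,0,-1],[0,0,-0.8,0,0,0,-1],[0,0,-0.9,0,0,0,-1]]]' 40
python3 -m handwheel '[[[0,0,-0.9,0,0,0,-1],[0,0,-0.9,0,0,0,-1],[0,0,-0.9,0,0,0,-1],[0,0,-0.9,0,0,0,-1],[0,0,-0.6,0,0,0,-1],[0,0,-0.2,0,0,0,-1],[0,0,0,0,0,0,-1]]]'
python3 -c "
from h import *
go([.469,-.333,.165])"
```

```text
t: 12.0
tcp_pos: [0.5093, 0.067, 0.0228]
eef_rot: [[0.944, 0.329, 0.0], [0.329, -0.944, -0.0], [0.0, 0.0, -1.0]]
contact_force: [0.7, 0.3, 0.5]
width: 0.0437
gripper_force: 0.0
t: 12.67
tcp_pos: [0.5087, 0.0669, 0.0817]
eef_rot: [[0.944, 0.329, -0.001], [0.329, -0.944, -0.0], [-0.001, -0.0, -1.0]]
contact_force: [0.8, 0.4, -4.6]
width: 0.0391
gripper_force: 40.0
t: 13.25
tcp_pos: [0.5097, 0.0671, 0.1702]
eef_rot: [[0.945, 0.328, 0.002], [0.328, -0.945, 0.0], [0.002, 0.0, -1.0]]
contact_force: [-0.6, -1.3, -3.7]
width: 0.0397
gripper_force: 40.0
t 13.25 tcp [0.5097 0.0671 0.1702] units [-8.4907 18.2258  0.2474] F [-0.5525 -1.2954 -3.6998] w 0.03968433876488886 40.00000661588274 
 [[ 0.9445  0.3285  0.0025]
 [ 0.3285 -0.9445  0.0004]
 [ 0.0025  0.0004 -1.    ]]
```

```bash

python3 -m handwheel '[[[-0.15,0.3,0,0,0,0,-1],[-0.3,0.6,0,0,0,0,-1],[-0.4,0.85,0,0,0,0,-1],[-0.4,0.85,0,0,0,0,-1],[-0.4,0.85,0,0,0,0,-1],[-0.4,0.85,0,0,0,0,-1],[-0.4,0.85,0,0,0,0,-1],[-0.4,0.85,0,0,0,0,-1]]]'
python3 -m handwheel '[[[-0.4,0.85,0,0,0,0,-1],[-0.4,0.85,0,0,0,0,-1],[-0.4,0.85,0,0,0,0,-1],[-0.4,0.85,0,0,0,0,-1],[-0.4,0.85,0,0,0,0,-1],[-0.4,0.85,0,0,0,0,-1],[-0.4,0.85,0,0,0,0,-1],[-0.4,0.85,0,0,0,0,-1]]]'
python3 -m handwheel '[[[-0.4,0.85,0,0,0,0,-1],[-0.4,0.85,0,0,0,0,-1],[-0.4,0.85,0,0,0,0,-1],[-0.4,0.85,0,0,0,0,-1],[-0.3,0.6,0,0,0,0,-1],[-0.15,0.3,0,0,0,0,-1],[0,0,0,0,0,0,-1]]]'
cat > m2.py <<'E'
from h import *
import sys
tag=sys.argv[1];ims=[]
for n in ('top','side','wrist'):
    c=wcam() if n=='wrist' else bot.camera_params(n)
    p,d=bot.snapshot(n);ims.append(p)
    P=pts(d,c,mask(p,'blue'));Q=P[(np.hypot(P[:,0]-.468,P[:,1]+.333)<.11)]
    if len(Q)>50:
        h=np.percentile(Q[:,2],[2,50,98]);print(n,'dish',len(Q),cv2.minEnclosingCircle(Q[:,:2].astype(np.float32)),'z',h)
        F=Q[abs(Q[:,2]-h[1])<.004];A=np.c_[F[:,:2]-[.468,-.333],np.ones(len(F))];print('   tilt/plane',np.linalg.lstsq(A,F[:,2],rcond=None)[0])
    P=pts(d,c,mask(p,'wood'));Q=P[(abs(P[:,2]-.014)<.006)&(np.hypot(P[:,0]-.468,P[:,1]+.333)<.1)]
    if len(Q)>300: print(n,'tray',len(Q),cv2.minEnclosingCircle(Q[:,:2].astype(np.float32)))
    P=pts(d,c,mask(p,'copper'));Q=P[(np.hypot(P[:,0]-.468,P[:,1]+.333)<.04)&(P[:,2]>.03)]
    if len(Q)>20: print(n,'copper',len(Q),np.percentile(Q,1,0),np.percentile(Q,99,0))
cv2.imwrite(f'pics/m_{tag}.png',np.hstack([cv2.resize(ims[1][60:260,240:440],None,fx=2,fy=2),cv2.resize(ims[2][:,120:520],(400,400))]))
go([.469,-.333,.106])
E
python3 m2.py c
```

```text
t: 13.92
tcp_pos: [0.4935, -0.0665, 0.1677]
eef_rot: [[0.945, 0.328, -0.003], [0.328, -0.945, -0.0], [-0.003, -0.001, -1.0]]
contact_force: [0.6, -0.3, -4.0]
width: 0.0391
gripper_force: 40.0
t: 14.58
tcp_pos: [0.4775, -0.2157, 0.1676]
eef_rot: [[0.945, 0.328, -0.003], [0.328, -0.945, 0.001], [-0.002, -0.002, -1.0]]
contact_force: [0.8, 1.0, -3.6]
width: 0.0387
gripper_force: 40.0
t: 15.17
tcp_pos: [0.4673, -0.311, 0.168]
eef_rot: [[0.945, 0.326, -0.002], [0.326, -0.945, -0.0], [-0.002, -0.0, -1.0]]
contact_force: [1.4, 0.4, -4.6]
width: 0.0394
gripper_force: 40.0
top dish 324 ((0.48713260889053345, -0.27023208141326904), 0.04958847165107727) z [0.1476 0.1522 0.2741]
   tilt/plane [0.0294 0.0448 0.1477]
side dish 1781 ((0.46613427996635437, -0.2996068298816681), 0.08127716928720474) z [0.1504 0.1525 0.1814]
   tilt/plane [-0.0025  0.0022  0.1523]
side tray 1833 ((0.46774956583976746, -0.3314661383628845), 0.081142857670784)
side copper 379 [ 0.4474 -0.3333  0.0304] [ 0.4891 -0.3099  0.0859]
wrist dish 36910 ((0.46792852878570557, -0.3090156018733978), 0.07413817197084427) z [0.1514 0.153  0.1967]
   tilt/plane [-0.0064 -0.0013  0.1529]
t 15.3167 tcp [ 0.4688 -0.3075  0.1684] units [-0.4124  1.2105  3.1202] F [ 0.4099 -0.1254 -4.4291] w 0.03933650411179348 40.000050868839025 
 [[ 0.9439  0.3302 -0.0004]
 [ 0.3302 -0.9439  0.0016]
 [ 0.0002 -0.0016 -1.    ]]
```

View pics/m_c.png

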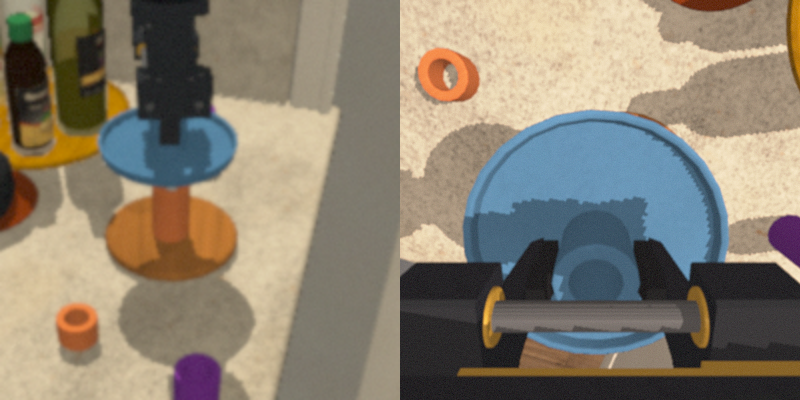

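The dish is held level with its floor at about 0.152 m (side part (168,145), wrist part (597,230)). It still needs to go about 25 mm toward −y before lowering.

```bash

python3 -m handwheel '[[[-0.1,0.3,0,0,0,0,-1],[-0.2,0.4,0,0,0,0,-1],[-0.1,0.3,0,0,0,0,-1],[0,0.2,0,0,0,0,-1],[0,0,0,0,0,0,-1],[0,0,0,0,0,0,-1],[0,0,0,0,0,0,-1],[0,0,0,0,0,0,-1]]]'
python3 m2.py d
```

```text
t: 15.98
tcp_pos: [0.469, -0.334, 0.1687]
eef_rot: [[0.944, 0.329, -0.0], [0.329, -0.944, 0.0], [0.0, -0.0, -1.0]]
contact_force: [0.1, -0.1, -3.4]
width: 0.0389
gripper_force: 40.0
top dish 494 ((0.4781506657600403, -0.305115669965744), 0.06636373698711395) z [0.1486 0.1525 0.2751]
   tilt/plane [0.0102 0.0067 0.1514]
side dish 1720 ((0.4678274989128113, -0.3242787718772888), 0.08125489205121994) z [0.1509 0.153  0.1846]
   tilt/plane [0.0001 0.0024 0.1528]
side tray 1833 ((0.4680827856063843, -0.33254483342170715), 0.08013176918029785)
side copper 434 [ 0.4475 -0.3458  0.0306] [ 0.4889 -0.3098  0.086 ]
wrist dish 36912 ((0.4682336449623108, -0.33479928970336914), 0.07439793646335602) z [0.1518 0.1534 0.1972]
   tilt/plane [-0.0061 -0.0024  0.1533]
wrist tray 406 ((0.5332676768302917, -0.3115329146385193), 0.040005553513765335)
t 16.1333 tcp [ 0.4691 -0.3341  0.1688] units [ 0.0156 -0.0541  3.1387] F [-0.3879 -0.2847 -3.832 ] w 0.03963731935864776 39.999967402545735 
 [[ 0.9443  0.3291  0.    ]
 [ 0.3291 -0.9443  0.0001]
 [ 0.0001 -0.0001 -1.    ]]
```

```bash

python3 -m handwheel '[[[0,-0.05,0.4,0,0,0,-1],[0,0,0.4,0,0,0,-1],[0,0,0.4,0,0,0,-1],[0,0,0.4,0,0,0,-1],[0,0,0.4,0,0,0,-1],[0,0,0.4,0,0,0,-1],[0,0,0.3,0,0,0,-1],[0,0,0,0,0,0,-1]]]'
python3 -m handwheel '[[[0,0,0.1,0,0,0,-1],[0,0,0.1,0,0,0,-1],[0,0,0,0,0,0,-1],[0,0,0,0,0,0,-1]]]'
```

```text
t: 16.8
tcp_pos: [0.4678, -0.333, 0.1131]
eef_rot: [[0.944, 0.329, -0.002], [0.329, -0.944, 0.001], [-0.002, -0.002, -1.0]]
contact_force: [-0.0, 0.3, -3.8]
width: 0.0392
gripper_force: 40.0
t: 17.13
tcp_pos: [0.4688, -0.3337, 0.111]
eef_rot: [[0.944, 0.329, 0.0], [0.329, -0.944, -0.0], [0.0, 0.0, -1.0]]
contact_force: [-0.0, -0.6, -2.6]
width: 0.0391
gripper_force: 40.0
```

```bash

python3 -m handwheel '[[[0,0,0.1,0,0,0,-1],[0,0,0,0,0,0,-1],[0,0,0,0,0,0,-1]]]'
python3 -m handwheel '[[[0,0,0.08,0,0,0,-1],[0,0,0,0,0,0,-1],[0,0,0,0,0,0,-1]]]'
```

```text
t: 17.38
tcp_pos: [0.4686, -0.3336, 0.1088]
eef_rot: [[0.944, 0.329, 0.0], [0.329, -0.944, -0.0], [0.0, 0.0, -1.0]]
contact_force: [0.3, -0.2, -3.9]
width: 0.0395
gripper_force: 40.0
t: 17.63
tcp_pos: [0.4686, -0.3335, 0.1071]
eef_rot: [[0.944, 0.329, -0.0], [0.329, -0.944, -0.0], [-0.0, -0.0, -1.0]]
contact_force: [0.4, -0.1, -4.7]
width: 0.0389
gripper_force: 40.0
```

```bash

python3 -m handwheel '[[[0,0,0.06,0,0,0,-1],[0,0,0,0,0,0,-1],[0,0,0,0,0,0,-1]]]'
python3 -m handwheel '[[[0,0,0.04,0,0,0,-1],[0,0,0,0,0,0,-1],[0,0,0,0,0,0,-1]]]'
```

```text
t: 17.88
tcp_pos: [0.4688, -0.3337, 0.1067]
eef_rot: [[0.944, 0.329, 0.001], [0.329, -0.944, -0.001], [0.0, 0.001, -1.0]]
contact_force: [-1.9, 1.0, 5.4]
width: 0.0392
gripper_force: 40.0
t: 18.13
tcp_pos: [0.4689, -0.3337, 0.1067]
eef_rot: [[0.945, 0.329, 0.001], [0.329, -0.945, -0.001], [0.001, 0.001, -1.0]]
contact_force: [-2.5, 2.0, 11.0]
width: 0.0393
gripper_force: 40.0
```

Seated, with contact at the expected height. Release gently, rise and check.

```bash

python3 -m handwheel '[[[0,0,-0.04,0,0,0,-1],[0,0,0,0,0,0,0],[0,0,0,0,0,0,0.3],[0,0,0,0,0,0,0.7],[0,0,0,0,0,0,1],[0,0,0,0,0,0,1],[0,0,0,0,0,0,1],[0,0,0,0,0,0,1]]]'
python3 -m handwheel '[[[0,0,-0.2,0,0,0,1],[0,0,-0.6,0,0,0,1],[0,0,-0.8,0,0,0,1],[0,0,-0.8,0,0,0,1],[0,0,-0.8,0,0,0,1],[0,0,-0.8,0,0,0,1],[0,0,-0.8,0,0,0,1],[0,0,-0.5,0,0,0,1]]]'
python3 m2.py e
```

```text
t: 18.8
tcp_pos: [0.4687, -0.3336, 0.1058]
eef_rot: [[0.944, 0.329, -0.0], [0.329, -0.944, -0.0], [-0.0, 0.0, -1.0]]
contact_force: [-0.7, 0.1, 0.1]
width: 0.0818
gripper_force: 0.0
t: 19.47
tcp_pos: [0.4692, -0.3339, 0.2138]
eef_rot: [[0.945, 0.329, 0.002], [0.329, -0.945, -0.001], [0.001, 0.002, -1.0]]
contact_force: [0.7, -0.1, 0.5]
width: 0.0881
gripper_force: 0.0
top dish 266 ((0.47742944955825806, -0.306781530380249), 0.06717147678136826) z [0.0867 0.0912 0.3027]
   tilt/plane [0.0254 0.023  0.0887]
side dish 1951 ((0.4671665132045746, -0.3337484896183014), 0.07617292553186417) z [0.0889 0.0915 0.134 ]
   tilt/plane [-0.0018  0.0009  0.091 ]
side tray 1614 ((0.467608779668808, -0.33244141936302185), 0.08014431595802307)
side copper 76 [ 0.4479 -0.3299  0.0303] [ 0.486  -0.3098  0.0454]
wrist dish 19845 ((0.4683898985385895, -0.334396094083786), 0.07359302043914795) z [0.0897 0.0913 0.1351]
   tilt/plane [-0.0012 -0.0013  0.0911]
wrist tray 380 ((0.5259100198745728, -0.31476855278015137), 0.051872946321964264)
wrist copper 56 [ 0.4561 -0.3454  0.0724] [ 0.4645 -0.3297  0.0868]
t 19.6167 tcp [ 0.4689 -0.3338  0.2125] units [ 0.0112 -0.0409  5.3236] F [ 0.1017 -0.2373  0.1566] w 0.08804177570998364 0.0 
 [[ 0.9445  0.3285  0.0013]
 [ 0.3285 -0.9445 -0.0009]
 [ 0.0009  0.0012 -1.    ]]
```

View pics/m_e.png

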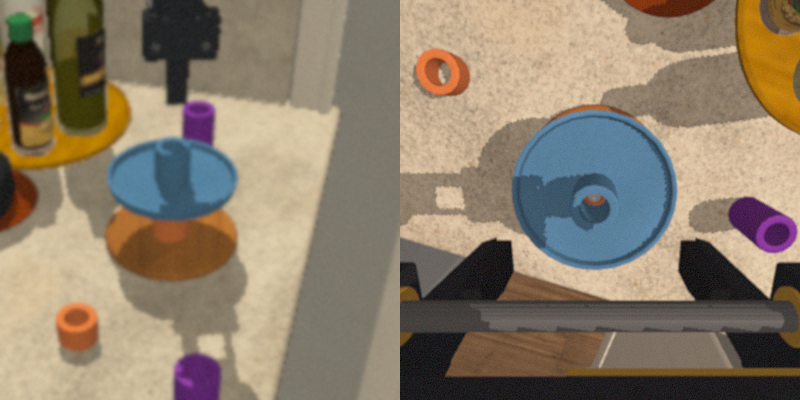

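The dish sits level on the tall spacer over the spindle (side part (172,178), wrist part (595,190)). Its floor is at 0.0905 m, as expected, with tilt under 0.2°. The short spacer is untouched at (77,327), and the gripper is clear.

```bash
python3 -c "
from station import bot
print(bot.job_done())"
```

```text
the job is handed in; nothing more can be done
None
```

The stand is assembled and handed in at about 20 s: the tall copper spacer stands on the tray over the spindle, the blue dish sits level on top of it, and the short spacer was left where it was.

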